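# Snap the sprocket clip onto a hub gear with a fork tool

### The arm

A 6-joint arm with a two-finger parallel gripper is mounted at the origin on the work surface. World frame = base frame: x ahead of the robot, y to its left, z up, the work surface at z = 0. Lengths are in m, angles in degrees, forces in N, time in s.
With the tool pointing down it reaches from about 0.4 to 0.825 m from the base axis. Payload 7 kg.
Tool frame: the origin (TCP) lies on the centre line of the jaws, within the pads' length; the fingertips stand 14 mm ahead of it and the grasp point (between the pads) lies 5 mm behind it; z points along the fingers, x is the direction in which the jaws open and shut, and the axes are right-handed (so a half turn about z gives the same grasp; the last joint's range is limited). The gripper opens to 88 mm and grips with 3 to 60 N. Pads are 19 mm wide; open, the fingers measure 130 mm over their backs; the gripper's body (78 mm by 193 mm) begins 47 mm behind the grasp point.
Start: joints at [86.522, 20.546, 0.682, 0, -70.136, -16.507], TCP at [0.231, 0.634, 0.241] pointing down, gripper open.
Joint ranges: [-176.03, 176.03], [-82.01, 121.73], [-58.28, 71.71], [-173.87, 95.51], [-174.79, -0.11], [-173.66, 173.66]. Speed limits (degrees/s): [136.94, 136.94, 172.46, 180, 180, 180].

### API

Orientations are given as [roll, pitch, yaw] about the fixed x, y, z axes, in that order (R = Rz(yaw) Ry(pitch) Rx(roll)).
In Python, from plant import * gives the robot as it stands.
- The arm moves only by the shell command python3 -m handwheel 'ROWS' [OPENING]. ROWS is JSON, a list of rows, each a list of 2 entries, a list of its own where there are three numbers: the shift along the tool's x, y, z each as a share of 0.2 m, from -1 to 1, then the turn, a rotation vector about the tool's x, y, z each as a share of 360 degrees, from -1 to 1. In form: [[[tx, ty, tz], [ax, ay, az]], ...]. A call has 1 to 5 rows; each row is the pose to reach, as a shift and turn from the pose commanded when the call began, along the tool's axes at that moment, turning the shorter way round; what a row does not reach only later rows make up. A row lasts 1/12 s, in which the tool goes at most 41.7 mm and 7.16 degrees, less where a joint would pass 70% of its speed; a pose out of reach is approached as far as the arm can. A call with a number of a shift or a turn outside -1 to 1 is refused whole. A call with a gripper value outside its range is refused whole. OPENING is the closure, from -1 (fully open) to 1 (shut), set as the call begins (- or left out, the last holds). The fingers move at their own pace and stop on an object; the grip force is fixed at half the most. Time passes only in rows, so rows that repeat a pose let the fingers close. It gives the time, the measured TCP pose, the force and the opening at its end, in the units of the state.
- get_obs(): the state, without advancing time (a new reading comes with each control period).
- snapshot(name): name is "side" or "top" or "wrist"; returns a dict with "color" (420x560x3 uint8, red, green, blue), "z_map" (420x560 float32, m along the optical axis (not along the pixel's ray), 0 where there is no reading), "intrinsics" (3x3 intrinsics, pixels), "rvec" (rotation vector, rad) and "tvec" (3), from world to camera coordinates, as OpenCV has them. Camera axes: x right, y down, z forward; pixel columns grow to the right and rows downward; lengths in m; the calibration is good to about 2 mm. A picture is of the moment at which its call begins.
- close_job(): hands the job in, once; it reports no verdict.
The state is a dict: "clock": time; "joint_pos": joint angles; "qvel": joint speeds; "tau": joint torques, N m; "tool_pos": TCP position; "orientation": TCP orientation; "force": force on the tool from outside, world axes, zero at the start; "moment": the same for the moment, N m; "opening": finger opening in m.
Only numpy, scipy, OpenCV 4.12 (cv2) and the standard library are available. Lean on these libraries where they do the work, as an engineer would, in place of code of your own. Each camera call takes 0.05 s, during which the arm holds its last target. There are 200 camera calls.

### The job

The split clip that holds the sprocket is lying flat on the sprocket of the hub in the vise, its mouth towards the groove: take the fork tool from its wooden rest and slide the clip sideways with the fork until it snaps fully home, then bear on it firmly, with about 15 N, for half a second to prove that it is seated. Do not force it (30 N bends the clip) or press down hard on the hub. Then lay the tool back in its rest the way it was, keeping fingers and arm off the clip and the hub and leaving everything else on the bench where it is.

Things in the scene. Friction and masses are not known exactly. Their poses are not given: they have to be found in the camera images.
- hub: Fixed: bicycle hub gear standing upright, its axle clamped in a low blue bench vise. Origin on the bench under the axle, z up along it; the clip lies on its -y side and is pushed about along +y. Vise: x -120 to 86 mm, y -62 to 62 mm, up to 77 mm high. Above it the hub shell, 67 mm across, and on top a 22-tooth sprocket, 94 mm across, its upper face flat to 40 mm from the axis, at z = 155 mm.
- groove (a point): Point on the axle's axis level with the sprocket's upper face, where the clip's bore must come. Directly above that face is the groove, 4 mm high, its floor 20 mm in diameter; over it a lip 26 mm in diameter up to 9 mm above the face, then nut and 10 mm axle end up to 44 mm above the face.
- clip: Loose steel split clip (E-clip shape) lying flat on the sprocket: 38 mm wide, 27 mm long, 2.5 mm thick, 22 g. Origin: centre of its bore, on its underside; x points out of its mouth, the way it is pushed. Its back edge is straight, 28 mm wide along y, at x = -17 mm. Two sprung jaw tips at x = 3 mm, the gap between them 16 mm. More than 30 N from the fork bends it.
- bore (a point): The clip's origin. The jaw tips meet the groove floor when it is still about 10 mm short of the axis, and ride over it with a push that climbs to between 10 and 20 N; some 3 to 6 mm short of home the clip snaps forward and the push drops to near nothing, then it rises steeply (some 20 N per mm) as the clip's back bears on the groove floor: it is home.
- clip_back (a point): Middle of the clip's straight back edge, at half its thickness: where the two tines push.
- fork: Loose fork tool lying in its rest, 190 mm long, 160 g. Origin under the middle of the handle; x along the tool to the tines, z up. Black flat-sided handle x -50 to 50 mm, 24 mm wide, z 0 to 26 mm; flat steel blade 3.5 mm thick at z 11.2 to 14.8 mm, 16 mm wide, ending in a fork 32 mm wide from x = 108 mm: two tines, each 9 mm wide, 14 mm apart, pushing faces at x = 140 mm.
- fork_grip (a point): Point in the handle at mid-height (z = 13 mm), 4 mm ahead of its middle, near the centre of mass: where to grip across the handle.
- fork_tip (a point): Point midway between the tines' pushing faces, at half the blade's thickness (1.75 mm above the blade's underside); x = 140 mm. Each pushing face is 3.2 mm high; above it a ledge 2 mm thick reaches 3 mm further and keeps a clip that lies on the same surface as the blade from riding up.
- rest: Fixed wooden tool rest. Origin on the bench under its middle; x along the tool that lies in it, tines to +x. Two saddles at x = -42 and 42 mm, 12 mm thick, 62 mm wide: the handle lies on them at z = 22 mm, between posts 38 mm apart and 34 mm high. Between the saddles only a rail 14 mm wide, 8 mm high, so fingers fit beside the handle.
- cone_spanner: cone spanner: flat steel, two-pronged end, 140 mm long, lying on the bench; bystander. Origin under its middle.
- spare_cog: spare 16-tooth sprocket, 71 mm across, lying on the bench; bystander. Origin under its middle.
- big_circlip: large round circlip, 48 mm across, lying on the bench; bystander, not the clip to be fitted. Origin under its middle.
- grease_jar: white grease jar with black cap, 56 mm across, 55 mm high; bystander. Origin under its middle.
- screwdriver: screwdriver, 190 mm long, lying on the bench; bystander. Origin under its middle.
- tape_roll: roll of tape lying flat, 96 mm across, 24 mm high; bystander. Origin under its middle.
- dust_cap: black plastic dust cap, 34 mm across, 9 mm high; bystander. Origin under its middle.
- axle_nut: round steel axle nut, 22 mm across, 9 mm high; bystander. Origin under its middle.
Things that resemble listed ones, but are neither listed nor needed, are in the scene too. What is shaped like the fork but green, pink or purple is not meant.

How it is judged:
By the outcome, as a careful person would: the job done as asked, in the order asked, and still so for the second after the job is handed in, with the robot touching nothing.
It also fails if it takes over 72 s, if anything falls off the work surface, if the arm or the gripper's body presses on something with over 40 N, if the wrist force passes 120 N, or if a joint passes its speed limit or range.

## Working session

There is one attempt and no reset: what is moved stays moved. The work goes in short steps, Python scripts to look and compute and a shell command to move; the robot and the scene stay as the last step left them, time stands still between calls to the robot, and variables do not carry over. Pictures are saved under pics/ and viewed, about 8 in all and at most 12, crops included, and the job is handed in when it is done.

```bash
mkdir -p pics; ls; cat > h.py <<'E'
from plant import *
import numpy as np, cv2
from scipy.spatial.transform import Rotation as R
def cam(s): return s["intrinsics"],cv2.Rodrigues(np.array(s["rvec"],float))[0],np.array(s["tvec"],float).ravel()
def ray(s,u,v,z):
    K,r,t=cam(s); d=r.T@np.linalg.inv(K)@np.array([u,v,1.]); c=-r.T@t
    return c+d*(z-c[2])/d[2]
def proj(s,p):
    K,r,t=cam(s); return cv2.projectPoints(np.array(p,float).reshape(-1,3),r,t,K,None)[0].reshape(-1,2)
def cloud(s):
    K,r,t=cam(s); z=s["z_map"]; v,u=np.mgrid[:z.shape[0],:z.shape[1]]
    P=np.stack([(u-K[0,2])*z/K[0,0],(v-K[1,2])*z/K[1,1],z],-1)
    return (P-t)@r
def save(n,img,crop=None,f=1):
    if crop: img=img[crop[1]:crop[3],crop[0]:crop[2]]
    cv2.imwrite(n,cv2.resize(img[:,:,::-1],None,fx=f,fy=f,interpolation=cv2.INTER_CUBIC))
def tool():
    o=get_obs(); return np.array(o["tool_pos"]),R.from_euler("xyz",o["orientation"],degrees=True)
def plan(p=None,yaw=None,rot=None,):
    "row shares for target world tcp p and rotation"
    p0,r0=tool(); p=p0 if p is None else np.array(p); 
    if rot is None: rot=r0 if yaw is None else R.from_euler("xyz",[180,0,yaw],degrees=True)
    print("T",np.round(r0.inv().apply(p-p0)/.2,4),"A",np.round(np.degrees((r0.inv()*rot).as_rotvec())/360,4))
E
cat > a.py <<'E'
from h import *
import pickle
o=get_obs(); print({k:np.round(v,3) for k,v in o.items()})
S={n:snapshot(n) for n in("top","side")}
pickle.dump(S,open("S.pkl","wb"))
for n in S: print(n,-cam(S[n])[1].T@cam(S[n])[2],S[n]["intrinsics"][0])
save("pics/1.png",S["top"]["color"],None,1.4);save("pics/2.png",S["side"]["color"],None,1.4)
E
python3 a.py
```

```text
pics
{'clock': np.float64(0.0), 'joint_pos': array([ 8.6522e+01,  2.0590e+01,  6.3400e-01, -2.0000e-02, -7.0135e+01,
       -1.6508e+01]), 'qvel': array([-0.056, -0.046,  0.051,  0.088, -0.099, -0.03 ]), 'tau': array([ 1.0000e-03, -5.8272e+01,  2.9306e+01,  6.9970e+00,  7.0000e-03,
       -0.0000e+00]), 'tool_pos': array([0.231, 0.634, 0.24 ]), 'orientation': array([-1.79993e+02, -9.30000e-02, -1.09993e+02]), 'force': array([0.061, 0.334, 0.755]), 'moment': array([-0.039, -0.004, -0.006]), 'opening': np.float64(0.088)}
top [ 0.42449403 -0.11497887  1.18095874] [399.90612736   0.         280.05481468]
side [0.37089914 1.09939273 0.95125847] [526.24842573   0.         285.51527016]
```

View pics/1.png

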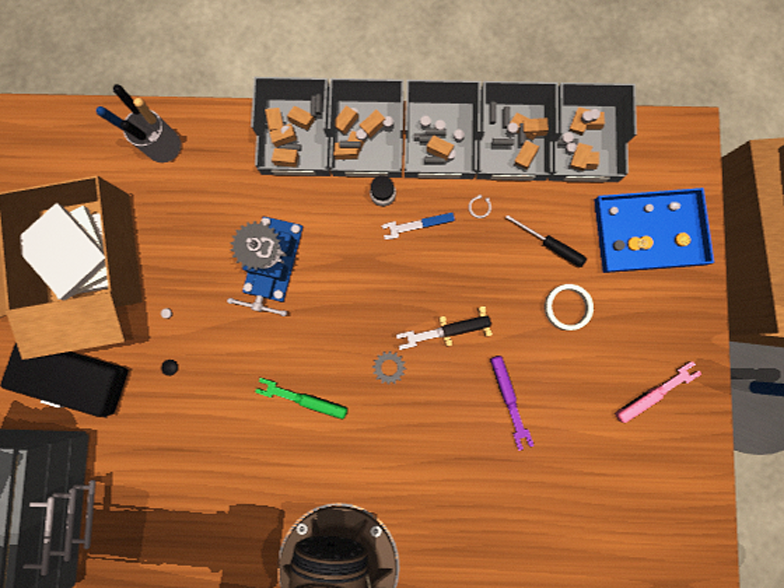

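View pics/2.png

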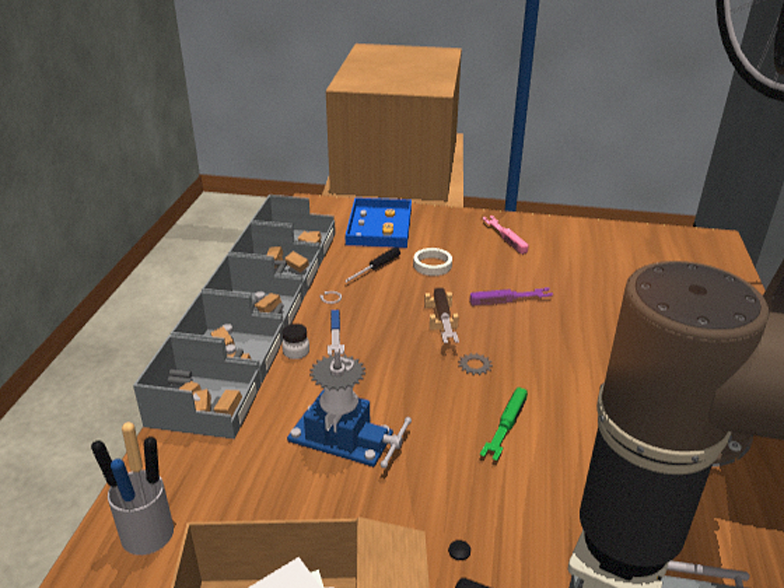

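Top view: hub at (262,245), clip at about (256,243) on the sprocket, fork with black handle in its rest at (466,327) with tines to the left at (400,340). Side view: hub at (338,375), fork at (442,315).

```bash
cat > b.py <<'E'
from h import *
import pickle
S=pickle.load(open("S.pkl","rb"))
s=S["top"]; P=cloud(s); c=s["color"].astype(int)
# fork handle: dark pixels around (333,234)
reg=np.zeros(P.shape[:2],bool); reg[215:255,275:360]=1
hz=cv2.cvtColor(s["color"],cv2.COLOR_RGB2HSV)
m=reg&(c.max(2)<60)&(P[...,2]>.03); q=P[m]; print("handle",m.sum(),q.mean(0),np.ptp(q[:,:2],0),np.percentile(q[:,2],[5,50,95]))
(cx,cy),(w,h),a=cv2.minAreaRect((q[:,:2]*1000).astype(np.float32)); print("rect",cx,cy,w,h,a)
m=reg&(hz[...,1]<70)&(c.min(2)>90)&(P[...,2]>.015); q2=P[m]; print("blade",m.sum(),q2.mean(0),np.percentile(q2[:,2],[5,50,95]))
# side fork
s2=S["side"];P2=cloud(s2)
# hub
reg=np.zeros(P.shape[:2],bool); reg[150:205,155:220]=1
for lo,hi in((.15,.1555),(.1555,.16),(.16,.168),(.168,.205)):
    q=P[reg&(P[...,2]>lo)&(P[...,2]<hi)]
    if len(q): print(lo,hi,len(q),q.mean(0),cv2.minEnclosingCircle((q[:,:2]*1000).astype(np.float32)))
reg[:]=0; reg[240:300,215:270]=1
for lo,hi in((.15,.1555),(.1555,.16),(.16,.168),(.168,.205)):
    q=P2[reg&(P2[...,2]>lo)&(P2[...,2]<hi)]
    if len(q): print("side",lo,hi,len(q),q.mean(0),cv2.minEnclosingCircle((q[:,:2]*1000).astype(np.float32)))
a=cv2.resize(s["color"][148:218,150:230],(0,0),fx=5,fy=5,interpolation=3)
b=cv2.resize(s2["color"][240:310,200:280],(0,0),fx=5,fy=5,interpolation=3)
d=cv2.resize(s["color"][210:260,270:360],(0,0),fx=4.4,fy=4.4,interpolation=3)
im=np.zeros((590,800,3),np.uint8); im[:350,:400]=a; im[:350,400:]=b; im[360:360+d.shape[0],:d.shape[1]]=d
save("pics/3.png",im)
E
python3 b.py
```

```text
handle 255 [ 0.48918162 -0.25139331  0.04666905] [0.03914365 0.09562362] [0.04188299 0.0467883  0.05107102]
rect 487.9447326660156 -248.5712432861328 24.898576736450195 95.97828674316406 14.594122886657715
blade 211 [ 0.46345216 -0.15457674  0.03735078] [0.03344393 0.03689798 0.04435283]
0.15 0.1555 501 [0.62302785 0.16054691 0.15370197] ((622.9686279296875, 159.74453735351562), 47.059635162353516)
0.1555 0.16 279 [0.61965974 0.15838972 0.15675266] ((622.348876953125, 159.69346618652344), 47.41739273071289)
0.16 0.168 59 [0.62019854 0.15414599 0.16350178] ((604.9984130859375, 151.69320678710938), 42.13590621948242)
0.168 0.205 35 [0.62070956 0.15763536 0.18514915] ((620.5166015625, 157.17745971679688), 6.981241226196289)
side 0.15 0.1555 59 [0.62031852 0.17102313 0.15456939] ((620.8433227539062, 161.70689392089844), 46.44139862060547)
side 0.1555 0.16 530 [0.61916059 0.16637728 0.15762833] ((619.7371826171875, 162.27882385253906), 48.27796173095703)
side 0.16 0.168 97 [0.61765012 0.1573151  0.16284123] ((621.048095703125, 157.4817352294922), 43.44961929321289)
side 0.168 0.205 72 [0.61944561 0.16408871 0.18409725] ((618.7192993164062, 164.72100830078125), 9.342253684997559)
```

View pics/3.png

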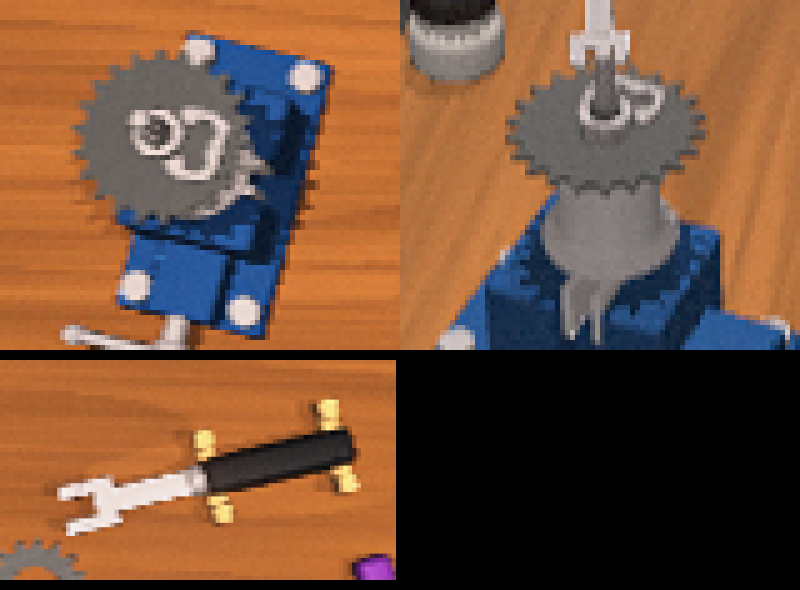

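Pic 3: sprocket centre at ~(0.622,0.161); the clip lies on its right (−y) with back edge near crop px (215,140), fork yaw ≈ 104.6°. I'll go via a lookout over the hub, using the wrist camera's offset.

```bash
python3 - <<'E'
from h import *
s=snapshot("wrist"); p,r=tool(); K,Rc,t=cam(s)
print("cam in tool",r.inv().apply(-Rc.T@t-p), "axes in tool\n",np.round(r.as_matrix().T@Rc.T,3),K[0])
# lookout: tool yaw -166, 
plan([.55,.16,.40],-166); plan([.40,.50,.40],-136)
E
```

```text
cam in tool [ 0.00108192 -0.08388899 -0.14429147] axes in tool
 [[ 1.     0.    -0.001]
 [-0.     0.951  0.31 ]
 [ 0.001 -0.31   0.951]] [301.58694778   0.         278.516322  ]
T [ 1.6824 -2.311  -0.7985] A [-1.000e-04 -2.000e-04  1.556e-01]
T [ 0.3412 -1.0251 -0.8003] A [-0.0001 -0.0002  0.0723]
```

```bash
python3 -m handwheel '[[[0,0,-0.4],[0,0,0]],[[0.1,-0.2,-0.8],[0,0,0.03]],[[0.3,-0.6,-0.8],[0,0,0.05]],[[0.3,-0.9,-0.8],[0,0,0.07]],[[0.34,-1,-0.8],[0,0,0.08]]]' 
python3 - <<'E'
from h import *
plan([.63,.12,.36],-166)
E
```

```text
clock: 0.57
tool_pos: [0.3283, 0.5519, 0.3748]
orientation: [179.9, 0.1, -138.9]
force: [1.0, 0.1, 0.0]
opening: 0.088
T [ 0.2839 -2.6188  0.0706] A [0.0002 0.0002 0.0753]
```

```bash
python3 -m handwheel '[[[0.05,-0.2,0],[0,0,0.015]],[[0.1,-0.4,0],[0,0,0.03]],[[0.15,-0.6,0],[0,0,0.04]],[[0.2,-0.8,0],[0,0,0.05]],[[0.2,-1,0],[0,0,0.06]]]' 
python3 - <<'E'
from h import *
plan([.63,.12,.36],-166)
E
```

```text
clock: 0.98
tool_pos: [0.4299, 0.3732, 0.3734]
orientation: [180.0, 0.0, -160.4]
force: [0.5, 0.2, 0.8]
opening: 0.0875
T [-0.5174 -1.5287  0.0661] A [0.0001 0.0001 0.0156]
```

```bash
python3 -m handwheel '[[[-0.06,-0.2,0],[0,0,0.01]],[[-0.13,-0.4,0],[0,0,0.01]],[[-0.25,-0.6,0],[0,0,0.01]],[[-0.35,-0.75,0],[0,0,0.01]],[[-0.45,-0.9,0],[0,0,0.01]]]' 
python3 -m handwheel '[[[-0.05,-0.2,0.03],[0,0,0]],[[-0.05,-0.4,0.06],[0,0,0]],[[-0.05,-0.4,0.06],[0,0,0]],[[-0.05,-0.4,0.06],[0,0,0]]]' 
python3 - <<'E'
from h import *
import pickle
s=snapshot("wrist"); pickle.dump(s,open("W1.pkl","wb"));print(tool()[0],get_obs()["orientation"])
save("pics/4.png",s["color"],None,1.4)
E
```

```text
clock: 1.4
tool_pos: [0.577, 0.2347, 0.3729]
orientation: [180.0, 0.0, -163.9]
force: [0.6, 1.2, 0.1]
opening: 0.0874
clock: 1.73
tool_pos: [0.608, 0.1605, 0.3598]
orientation: [-180.0, -0.1, -164.0]
force: [-0.8, 0.8, -0.3]
opening: 0.0877
[0.60768687 0.16183084 0.36034107] [-1.79997199e+02 -4.37561393e-02 -1.63952116e+02]
```

View pics/4.png

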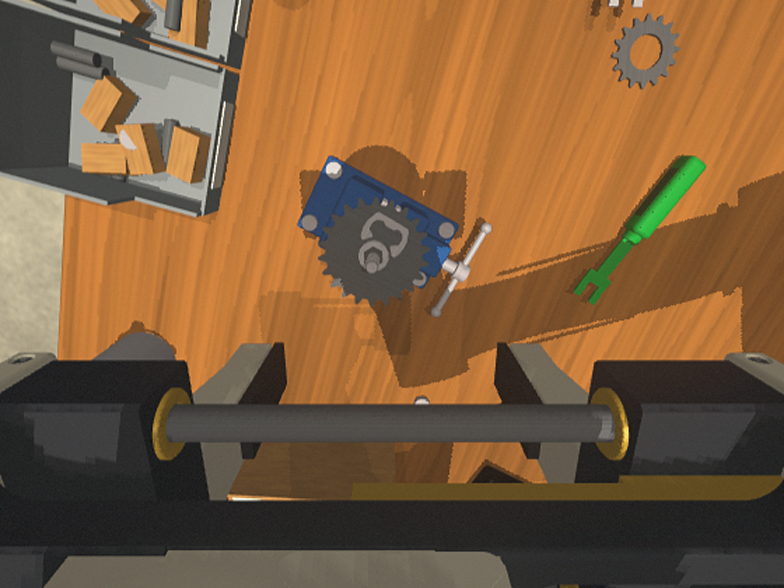

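Pic 4: hub at (375,250), the clip at (388,230) opening towards the lower left; the lip and nut at (374,256). Now the clip's outline on its own plane.

```bash
cat > c.py <<'E'
from h import *
import pickle
s=pickle.load(open("W1.pkl","rb")); K,r,t=cam(s)
def rect(s,z,x0=.57,y0=.10,n=110,f=5):   # px: u = (y-y0)*1000*f reversed -> left is +y ; v up = +x
    K,r,t=cam(s)
    A=np.array([[0,-1/(1000*f),x0+n/1000],[-1/(1000*f),0,y0+n/1000],[0,0,z],[0,0,1]])
    M=K@np.c_[r,t]@A
    return cv2.warpPerspective(s["color"],M,(n*f,n*f),flags=cv2.INTER_LINEAR|cv2.WARP_INVERSE_MAP)
im=rect(s,.1575)
P=cloud(s)
reg=np.zeros(P.shape[:2],bool); reg[135:220,220:315]=1
q=P[reg&(P[...,2]>.145)&(P[...,2]<.158)]; print("z sprocket",np.median(q[:,2]))
q=P[reg&(abs(P[...,2]-np.median(q[:,2]))<.006)]; print("sprocket",len(q),cv2.minEnclosingCircle((q[:,:2]*1000).astype(np.float32)))
q=P[reg&(P[...,2]>.19)]; print("axle",len(q),q.mean(0))
g=cv2.cvtColor(im,cv2.COLOR_RGB2GRAY); print(np.percentile(g,[10,30,50,70,90]))
for i in range(0,550,50): cv2.line(im,(i,0),(i,6),(255,255,0));cv2.line(im,(0,i),(6,i),(255,255,0))
save("pics/5.png",im)
E
python3 c.py
```

```text
z sprocket 0.15532627507547825
sprocket 3830 ((620.8416748046875, 161.76278686523438), 47.74807357788086)
axle 111 [0.62308351 0.14197998 0.26667643]
[ 66.  73.  75.  88. 131.]
```

View pics/5.png

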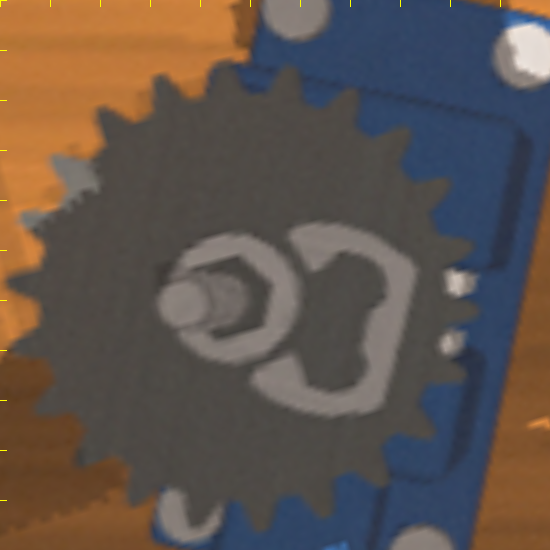

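```bash
cat >> c.py <<'E'
print('--')
im=rect(s,.1575); g=cv2.GaussianBlur(cv2.cvtColor(im,cv2.COLOR_RGB2GRAY),(3,3),0)
m=((g>100)&(im.max(2).astype(int)-im.min(2)<40)).astype(np.uint8)
m[:200]=0;m[430:]=0;m[:,:150]=0;m[:,430:]=0
n,L,st,ce=cv2.connectedComponentsWithStats(m)
w=lambda u,v:np.array([.68-v/5000,.21-u/5000])
for i in range(1,n):
    if st[i,4]>1500: print(st[i],w(*ce[i]))
i=[i for i in range(1,n) if st[i,4]>1500 and st[i,0]+st[i,2]>400][0]
c=cv2.findContours((L==i).astype(np.uint8),0,1)[0][0][:,0]
# back edge: right-most points for rows between the corners
pts=np.array([[c[c[:,1]==v,0].max(),v] for v in range(280,395) if (c[:,1]==v).any()],float)
vx,vy,_,_=cv2.fitLine(pts.astype(np.float32),cv2.DIST_HUBER,0,.01,.01).ravel(); 
d=np.array([-vy,-vx]); d/=np.linalg.norm(d); d*=np.sign(d[0]); nrm=np.array([-d[1],d[0]])
print("clip yaw",np.degrees(np.arctan2(nrm[1],nrm[0])))
W=np.array([w(*p) for p in c]); lat=W@d; al=W@nrm
print("width",np.ptp(lat)*1e3,"length",np.ptp(al)*1e3)
bk=np.median([w(*p)@nrm for p in pts]); mid=(lat.max()+lat.min())/2
back=mid*d+bk*nrm; bore=back+.017*nrm; print("back",back,"bore",bore)
# lip: circle at z=.164
im2=rect(s,.164); hub=cv2.HoughCircles(cv2.GaussianBlur(cv2.cvtColor(im2,cv2.COLOR_RGB2GRAY),(5,5),0),cv2.HOUGH_GRADIENT,1,100,param1=60,param2=15,minRadius=57,maxRadius=72)
for h_ in hub[0]: print("lip",w(*h_[:2]),h_[2]/5, "along/lat", (w(*h_[:2])-bore)@nrm,(w(*h_[:2])-bore)@d)
plan([.463,-.153,.25],-165.4)
E
python3 c.py|sed 1,/--/d
```

```text
[  251   223   166   194 10964] [0.615084   0.14069194]
[  158   234   141   129 10184] [0.62027304 0.16408331]
clip yaw 75.29421
width 38.021890127658665 length 26.91751350164423
back [0.61239763 0.13013092] bore [0.61671317 0.14657404]
lip [0.6207     0.16209999] 12.66 along/lat 0.0160294331947329 -8.512257202777269e-05
T [ 1.13   -1.3128  0.5526] A [-0.     -0.0001  0.004 ]
```

```bash
python3 -m handwheel '[[[0.13,-0.15,0],[0,0,0.004]],[[0.26,-0.3,0],[0,0,0.004]],[[0.4,-0.45,0],[0,0,0.004]],[[0.52,-0.6,0],[0,0,0.004]],[[0.66,-0.76,0],[0,0,0.004]]]' 
python3 -m handwheel '[[[0.13,-0.15,0],[0,0,0]],[[0.26,-0.3,0.1],[0,0,0]],[[0.38,-0.45,0.3],[0,0,0]],[[0.47,-0.55,0.5],[0,0,0]],[[0.47,-0.55,0.55],[0,0,0]]]' 
python3 -m handwheel '[[[0,0,0],[0,0,0]],[[0,0,0],[0,0,0]],[[0,0,0],[0,0,0]]]' 
cat > d.py <<'E'
from h import *
import pickle
s=snapshot("wrist"); pickle.dump(s,open("W2.pkl","wb"));print(tool()[0],get_obs()["orientation"])
P=cloud(s); c=s["color"].astype(int)
m=(c.max(2)<75)&(P[...,2]>.03)&(P[...,2]<.056); m=cv2.morphologyEx(m.astype(np.uint8),cv2.MORPH_OPEN,np.ones((3,3)))
n,L,st,ce=cv2.connectedComponentsWithStats(m)
for i in range(1,n):
    if st[i,4]>300:
        cc=cv2.findContours((L==i).astype(np.uint8),0,1)[0][0][:,0]
        q=np.array([ray(s,u,v,.048)[:2] for u,v in cc]); print(st[i],np.median(P[L==i][:,2]),cv2.minAreaRect((q*1000).astype(np.float32)))
save("pics/6.png",s["color"],None,1.4)
E
python3 d.py
```

```text
clock: 2.2
tool_pos: [0.5225, -0.019, 0.3612]
orientation: [180.0, 0.1, -165.1]
force: [-0.1, -0.9, 0.8]
opening: 0.0876
clock: 2.62
tool_pos: [0.459, -0.15, 0.2499]
orientation: [180.0, 0.1, -165.2]
force: [-0.1, 0.2, -1.8]
opening: 0.0875
clock: 2.87
tool_pos: [0.4618, -0.1487, 0.2524]
orientation: [-179.9, 0.1, -165.2]
force: [0.2, 0.1, -0.1]
opening: 0.0877
[ 0.46215632 -0.14855433  0.25264363] [-1.79937691e+02  1.64495261e-01 -1.65171158e+02]
[ 269   41   23   97 1747] 0.047456254986482926 ((485.79852294921875, -247.4977264404297), (23.452465057373047, 97.06708526611328), 14.265837669372559)
[   0  161   37   42 1056] 0.054481242051618306 ((760.3805541992188, -68.07811737060547), (55.05055618286133, 41.52027130126953), 88.85028839111328)
```

View pics/6.png

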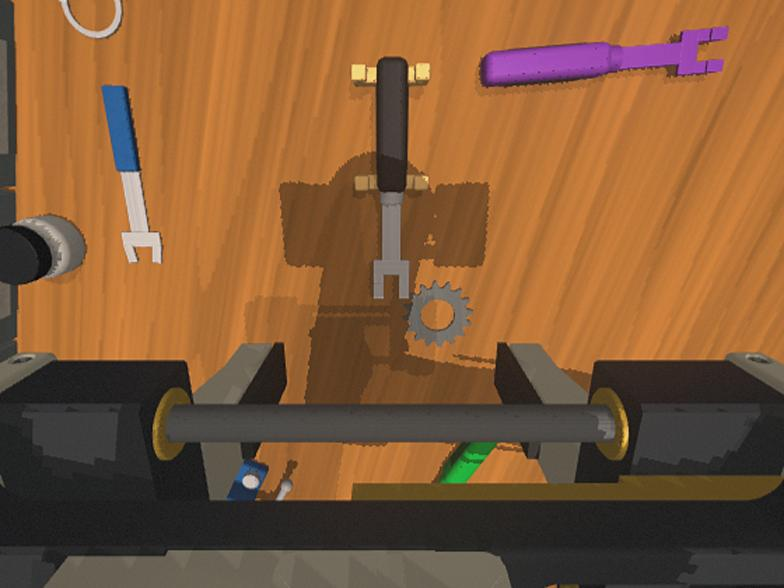

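```bash
python3 - <<'E'
from h import *
import pickle
s=pickle.load(open("W2.pkl","rb"));P=cloud(s);c=s["color"].astype(int)
m=(P[...,2]>.028)&(P[...,2]<.045)&(np.ptp(c,axis=2)<35)&(c.min(2)>70); m[:,:255]=0;m[:,305:]=0;m[:140]=0;m[225:]=0
m=m.astype(np.uint8); n,L,st,ce=cv2.connectedComponentsWithStats(m); i=1+st[1:,4].argmax(); print(st[i])
v,u=np.nonzero(L==i); q=np.array([ray(s,a,b,.0368)[:2] for a,b in zip(u,v)])
for yaw in (104.3,104.8):
    d=np.array([np.cos(np.radians(yaw)),np.sin(np.radians(yaw))]); e=np.array([-d[1],d[0]])
    tip=(q@d).max(); sel=(q@d)>tip-.025; l=(q@e)[sel]; blade=(q@e)[(q@d)<tip-.04]
    print(yaw,"tip",tip,"head width",np.ptp(l),"lat mid",(l.max()+l.min())/2,"blade lat",blade.mean(),"n",len(blade))
    h=np.array([.4858,-.2475]); print("handle al",h@d,"lat",h@e, "tip-handle",tip-h@d)
    t=tip*d+(l.max()+l.min())/2*e; print("tip xy",t,"yaw",np.degrees(np.arctan2(*(t-h)[::-1])), "grip",t-.139*d)
E
```

```text
[ 267  140   25   73 1089]
104.3 tip -0.2172427463910068 head width 0.0303376138827936 lat mid -0.4091405307466607 blade lat -0.409684039381592 n 542
handle al -0.35982351390390865 lat -0.40961558666857834 tip-handle 0.14258076751290186
tip xy [ 0.45012235 -0.10945433] yaw 104.4908995099024 grip [ 0.48445522 -0.24414752]
104.8 tip -0.22093722495051954 head width 0.03033904256304243 lat mid -0.40722788346896827 blade lat -0.40720336398967566 n 542
handle al -0.36338433788481067 lat -0.4064599770949383 tip-handle 0.14244711293429113
tip xy [ 0.45015492 -0.10958264] yaw 104.49113190721181 grip [ 0.48566188 -0.24397109]
```

```bash
python3 -m handwheel '[[[0,-0.15,0.1],[0,0,0]],[[0,-0.3,0.3],[0,0,0]],[[0.0,-0.45,0.5],[0,0,0]],[[0.0,-0.48,0.65],[0,0,0]],[[0,-0.48,0.65],[0,0,0]]]' -0.3
python3 -m handwheel '[[[0,0,0],[0,0,0]],[[0,0,0],[0,0,0]],[[0,0,0],[0,0,0]]]' 
python3 - <<'E'
from h import *
plan([.485,-.244,.030],-165.5)
E
```

```text
clock: 3.33
tool_pos: [0.4837, -0.2425, 0.1156]
orientation: [179.8, -0.3, -165.3]
force: [-1.0, 1.2, -1.2]
opening: 0.0603
clock: 3.58
tool_pos: [0.487, -0.2418, 0.1234]
orientation: [-179.9, 0.2, -165.2]
force: [0.7, -0.1, 0.8]
opening: 0.0569
T [ 0.0141 -0.0074  0.4672] A [-0.0003  0.0006  0.0009]
```

```bash
python3 -m handwheel '[[[0.013,-0.008,0.1],[0,0,-0.0008]],[[0.013,-0.008,0.25],[0,0,-0.0008]],[[0.013,-0.008,0.38],[0,0,-0.0008]],[[0.013,-0.008,0.467],[0,0,-0.0008]],[[0.013,-0.008,0.467],[0,0,-0.0008]]]'
python3 -m handwheel '[[[0,0,0],[0,0,0]],[[0,0,0],[0,0,0]],[[0,0,0],[0,0,0]]]' 
python3 - <<'E'
from h import *
plan([.485,-.244,.030],-165.5)
E
```

```text
clock: 4.0
tool_pos: [0.4823, -0.2435, 0.0265]
orientation: [180.0, -0.1, -164.9]
force: [-0.0, 1.0, 0.2]
opening: 0.0568
clock: 4.25
tool_pos: [0.4845, -0.2445, 0.0297]
orientation: [-179.9, 0.2, -164.9]
force: [-0.4, -0.7, -0.5]
opening: 0.057
T [-0.003   0.0018 -0.0017] A [-0.0003  0.0006  0.0016]
```

```bash
python3 -m handwheel '[[[-0.003,0.002,0],[0,0,0.0016]],[[-0.003,0.002,0],[0,0,0.0016]],[[-0.003,0.002,0],[0,0,0.0016]]]'
python3 -m handwheel '[[[0,0,0],[0,0,0]],[[0,0,0],[0,0,0]],[[0,0,0],[0,0,0]],[[0,0,0],[0,0,0]],[[0,0,0],[0,0,0]]]' 1
python3 -m handwheel '[[[0,0,0],[0,0,0]],[[0,0,0],[0,0,0]],[[0,0,0],[0,0,0]],[[0,0,0],[0,0,0]],[[0,0,0],[0,0,0]]]' 
python3 -c "
from h import *;print(get_obs()['tool_pos'],get_obs()['orientation'],get_obs()['joint_pos'])"
```

```text
clock: 4.5
tool_pos: [0.4837, -0.2441, 0.0281]
orientation: [-180.0, 0.1, -165.6]
force: [-0.0, -0.2, 0.8]
opening: 0.0567
clock: 4.92
tool_pos: [0.4832, -0.244, 0.0273]
orientation: [180.0, -0.0, -165.6]
force: [2.0, -0.2, -1.2]
opening: 0.0291
clock: 5.33
tool_pos: [0.4832, -0.244, 0.0273]
orientation: [180.0, -0.0, -165.6]
force: [0.2, 0.9, -0.5]
opening: 0.024
[ 0.48322099 -0.24398705  0.02733872] [ 1.79997362e+02 -4.66810190e-03 -1.65560084e+02] [-6.03910463e+00  2.16830503e+01 -3.05438878e+01 -1.36788544e-03
 -3.77783579e+01  2.04801019e+01]
```

```bash
python3 -m handwheel '[[[0,0,-0.05],[0,0,0]],[[0,0,-0.15],[0,0,0]],[[0,0,-0.3],[0,0,0]],[[0,0,-0.5],[0,0,0]],[[0,0,-0.7],[0,0,0]]]'
python3 -m handwheel '[[[0,0,-0.1],[0,0,0]],[[0,0,-0.15],[0,0,0]],[[0,0,-0.15],[0,0,0]]]'
python3 - <<'E'
from h import *
print(get_obs()["force"]); plan([.573,-.0135,.19],-194.7)
E
```

```text
clock: 5.75
tool_pos: [0.4821, -0.2439, 0.169]
orientation: [180.0, -0.1, -165.6]
force: [1.1, -0.5, -1.9]
opening: 0.0236
clock: 6.0
tool_pos: [0.4842, -0.2442, 0.2004]
orientation: [-179.9, 0.3, -165.6]
force: [0.9, 0.2, -1.2]
opening: 0.0238
[ 0.86023586  0.24905789 -1.19087609]
T [-0.7174  1.0064  0.053 ] A [-0.0001  0.0008  0.081 ]
```

```bash
python3 -m handwheel '[[[-0.08,0.12,0],[0,0,0.015]],[[-0.2,0.28,0],[0,0,0.03]],[[-0.32,0.44,0],[0,0,0.045]],[[-0.44,0.62,0],[0,0,0.06]],[[-0.56,0.78,0],[0,0,0.075]]]'
python3 -m handwheel '[[[0,0,0],[0,0,0]],[[0,0,0],[0,0,0]]]'
python3 - <<'E'
from h import *
print(get_obs()["force"]); plan([.573,-.0135,.19],-194.7)
E
```

```text
clock: 6.42
tool_pos: [0.5516, -0.0634, 0.1954]
orientation: [-179.9, -0.2, 167.1]
force: [0.1, -0.1, -1.9]
opening: 0.0239
clock: 6.58
tool_pos: [0.5523, -0.0629, 0.1951]
orientation: [-179.9, -0.2, 167.6]
force: [-0.6, -0.2, -1.5]
opening: 0.0239
[-0.60553504 -0.21719501 -1.48339775]
T [-0.0483  0.2635  0.0249] A [-0.0002 -0.0006  0.0064]
```

```bash
python3 -m handwheel '[[[-0.02,0.1,0.03],[0,0,0.0064]],[[-0.05,0.2,0.06],[0,0,0.0064]],[[-0.05,0.26,0.08],[0,0,0.0064]],[[-0.05,0.26,0.08],[0,0,0.0064]],[[-0.05,0.26,0.08],[0,0,0.0064]]]'
python3 -m handwheel '[[[0,0,0],[0,0,0]],[[0,0,0],[0,0,0]],[[0,0,0],[0,0,0]]]'
cat > e.py <<'E'
from h import *
import pickle,sys
S={n:snapshot(n) for n in("top","side")}; pickle.dump(S,open("S2.pkl","wb"))
o=get_obs(); print(o["tool_pos"],o["orientation"],o["force"])
a=cv2.resize(S["top"]["color"][148:218,160:240],(0,0),fx=5,fy=5,interpolation=3)
b=cv2.resize(S["side"]["color"][225:295,200:280],(0,0),fx=5,fy=5,interpolation=3)
save(sys.argv[1],np.hstack([a,b]))
E
python3 e.py pics/7.png
```

```text
clock: 7.0
tool_pos: [0.5728, -0.0169, 0.18]
orientation: [-179.9, -0.1, 165.2]
force: [0.1, 0.5, -0.9]
opening: 0.0237
clock: 7.25
tool_pos: [0.5736, -0.0172, 0.1816]
orientation: [180.0, 0.0, 165.1]
force: [0.1, 0.4, -0.6]
opening: 0.0238
[ 0.57376917 -0.01693399  0.18166784] [1.7998546e+02 2.0301118e-02 1.6510088e+02] [-0.46272181 -0.66942507 -0.88770952]
```

View pics/7.png

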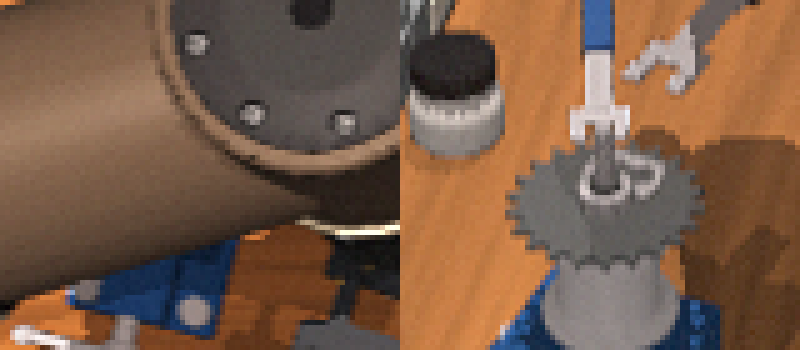

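Pic 7: the top view is blocked by the arm; the side view shows the two tine ends at crop (628,72) and (680,90), and the clip and lip at (620,180).

```bash
python3 - <<'E'
from h import *
import pickle
S=pickle.load(open("S2.pkl","rb"));s=S["side"]
f=lambda p:np.round((proj(s,p)-[200,225])*5+[400,0],1)
p,r=tool(); X=r.as_matrix()[:,0];Y=r.as_matrix()[:,1]
z=.0059+.0037
b=p+Y*.139+[0,0,z]
print("tine outer ends pred",f([b+X*.0115,b-X*.0115]))
n=np.array([.2538,.9673,0]);l=np.array([.9673,-.2538,0])
h=np.array([.6207,.1618,.164]); print("lip",f([h]),"axle top",f([[.6207,.1618,.199]]))
k=np.array([.6124,.1301,.1575]); print("back corners",f([k+l*.014,k-l*.014]), "bore",f([k+n*.017]))
print("seen tines on plane",ray(s,200+228/5,225+72/5,p[2]+z),ray(s,200+280/5,225+88/5,p[2]+z), "pred",b+X*.0115,b-X*.0115)
im=s["color"]; q=cv2.resize(im[230:275,225:265],(0,0),fx=14,fy=13,interpolation=3)
fr=lambda p:tuple(int(t) for t in ((proj(s,p)[0]-[225,230]+.5)*[14,13]))
for w,c in((b+X*.0115,(255,0,0)),(b-X*.0115,(255,0,0)),(h,(0,255,0)),([.6207,.1618,.199],(0,255,0)),(k+l*.014,(0,0,255)),(k-l*.014,(0,0,255)),(k+n*.017,(0,255,255))): cv2.circle(q,fr(w),4,c,-1)
save("pics/8.png",q)
E
```

```text
tine outer ends pred [[665.2  94.2]
 [622.5  81.8]]
lip [[601.4 187.7]] axle top [[598.9 128.9]]
back corners [[608.2 151.4]
 [659.9 166.8]] bore [[617.5 179.3]]
seen tines on plane [0.61979973 0.10621323 0.19126784] [0.59248457 0.11427016 0.19126784] pred [0.59839519 0.12034969 0.19129904] [0.62062193 0.11443598 0.19130719]
```

View pics/8.png

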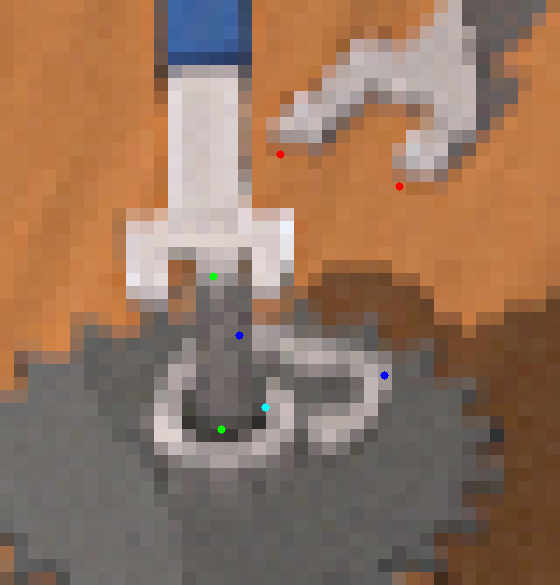

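Pic 8: with the side camera's own shift (about −18 px in the crop, the same for lip and tines), tines and clip line up laterally within ~1 mm, ledge about 13 mm short of the clip. Descending.

```bash
python3 -m handwheel '[[[0,0,0.05],[0,0,0]],[[0,0,0.1],[0,0,0]],[[0,0,0.14],[0,0,0]],[[0,0,0.14],[0,0,0]],[[0,0,0.14],[0,0,0]]]'
python3 -m handwheel '[[[0,0.02,0],[0,0,0]],[[0,0.035,0],[0,0,0]],[[0,0.035,0],[0,0,0]],[[0,0.035,0],[0,0,0]]]'
python3 - <<'E'
from h import *
o=get_obs(); print(o["tool_pos"],o["orientation"],o["force"],o["moment"])
E
```

```text
clock: 7.77
tool_pos: [0.5733, -0.0166, 0.1523]
orientation: [-179.9, -0.1, 165.1]
force: [-0.5, -0.3, -1.7]
opening: 0.0238
clock: 8.1
tool_pos: [0.576, -0.0093, 0.1537]
orientation: [180.0, 0.0, 165.2]
force: [0.8, 0.4, -1.3]
opening: 0.0239
[ 0.57596464 -0.00926397  0.15371203] [1.79979959e+02 3.25467265e-02 1.65162178e+02] [ 0.79566987  0.38640324 -1.30352162] [ 0.12491378 -0.04009763 -0.04702674]
```

```bash
P='import h;o=h.get_obs();print(h.np.round(o["tool_pos"],4),h.np.round(o["force"],1),h.np.round(o["moment"],3))'
python3 -m handwheel '[[[0,0,0.005],[0,0,0]],[[0,0,0.01],[0,0,0]],[[0,0,0.01],[0,0,0]]]'; python3 -c "$P"
python3 -m handwheel '[[[0,0,0.003],[0,0,0]],[[0,0,0.003],[0,0,0]],[[0,0,0.003],[0,0,0]]]';python3 -c "$P"
```

```text
clock: 8.35
tool_pos: [0.5755, -0.0097, 0.1512]
orientation: [-180.0, -0.0, 165.1]
force: [-1.0, 0.8, -1.3]
opening: 0.0239
[ 0.5755 -0.0097  0.1512] [-1.   0.8 -1.3] [ 0.096 -0.059 -0.027]
clock: 8.6
tool_pos: [0.5757, -0.0097, 0.1508]
orientation: [-180.0, -0.0, 165.1]
force: [-0.7, 1.9, -0.3]
opening: 0.0237
[ 0.5757 -0.0097  0.1508] [-0.7  1.9 -0.3] [ 0.095 -0.084  0.019]
```

```bash
P='import h;o=h.get_obs();print(h.np.round(o["tool_pos"],4),h.np.round(o["force"],1),h.np.round(o["moment"],3))'
python3 -m handwheel '[[[0,0,0.002],[0,0,0]],[[0,0,0.002],[0,0,0]],[[0,0,0.002],[0,0,0]]]'; python3 -c "$P"
python3 -m handwheel '[[[0,0,0.002],[0,0,0]],[[0,0,0.002],[0,0,0]],[[0,0,0.002],[0,0,0]]]'; python3 -c "$P"
```

```text
clock: 8.85
tool_pos: [0.5757, -0.0096, 0.1504]
orientation: [-180.0, -0.0, 165.1]
force: [0.2, 0.4, -1.2]
opening: 0.0238
[ 0.5757 -0.0096  0.1504] [ 0.2  0.4 -1.2] [ 0.002 -0.029 -0.008]
clock: 9.1
tool_pos: [0.5757, -0.0097, 0.1499]
orientation: [-180.0, -0.0, 165.1]
force: [1.3, -0.1, -2.1]
opening: 0.0237
[ 0.5757 -0.0097  0.1499] [ 1.3 -0.1 -2.1] [ 0.072 -0.103  0.007]
```

```bash
P='import h;o=h.get_obs();print(h.np.round(o["tool_pos"],4),h.np.round(o["force"],1),h.np.round(o["moment"],3))'
python3 -m handwheel '[[[0,0,0.002],[0,0,0]],[[0,0,0.002],[0,0,0]],[[0,0,0.002],[0,0,0]]]' >/dev/null; python3 -c "$P"
python3 -m handwheel '[[[0,0,0.002],[0,0,0]],[[0,0,0.002],[0,0,0]],[[0,0,0.002],[0,0,0]]]' >/dev/null; python3 -c "$P"
```

```text
[ 0.5757 -0.0097  0.1495] [-0.6 -0.2 -2.3] [ 0.107 -0.084 -0.02 ]
[ 0.5757 -0.0097  0.1491] [-0.5 -0.1 -1.4] [0.102 0.003 0.018]
```

```bash
P='import h;o=h.get_obs();print(h.np.round(o["tool_pos"],4),h.np.round(o["force"],1),h.np.round(o["moment"],3))'
python3 -m handwheel '[[[0,0,0.002],[0,0,0]],[[0,0,0.002],[0,0,0]],[[0,0,0.002],[0,0,0]]]' >/dev/null; python3 -c "$P"
python3 -m handwheel '[[[0,0,0.002],[0,0,0]],[[0,0,0.002],[0,0,0]],[[0,0,0.002],[0,0,0]]]' >/dev/null; python3 -c "$P"
```

```text
[ 0.5757 -0.0097  0.1487] [ 0.2  0.1 -1. ] [-0.003 -0.127 -0.003]
[ 0.5756 -0.0097  0.1483] [ 0.3  0.6 -1.5] [ 0.119 -0.075  0.019]
```

```bash
P='import h;o=h.get_obs();print(h.np.round(o["tool_pos"],4),h.np.round(o["force"],1),h.np.round(o["moment"],3))'
python3 -m handwheel '[[[0,0,-0.009],[0,0,0]],[[0,0,-0.009],[0,0,0]],[[0,0.01,-0.009],[0,0,0]],[[0,0.02,-0.009],[0,0,0]],[[0,0.02,-0.009],[0,0,0]]]' >/dev/null; python3 -c "$P"
python3 -m handwheel '[[[0,0,0.002],[0,0,0]],[[0,0,0.002],[0,0,0]],[[0,0,0.002],[0,0,0]]]' >/dev/null; python3 -c "$P"
python3 e.py pics/9.png
```

```text
[ 0.5769 -0.0054  0.1502] [ 0.3  0.5 -0.6] [ 0.086 -0.05  -0.009]
[ 0.5767 -0.0058  0.1497] [-0.  -0.1 -1.8] [ 0.058 -0.064 -0.01 ]
[ 0.57667924 -0.00583587  0.14973906] [-1.79997524e+02 -5.11761460e-03  1.65130269e+02] [ 0.36059161 -0.46260166 -0.94178845]
```

```bash
python3 - <<'E'
from h import *
import pickle
s=pickle.load(open("S2.pkl","rb"))["side"]; im=s["color"]
save("pics/9.png",cv2.resize(im[235:280,220:265],(0,0),fx=13,fy=13,interpolation=3))
E
```

```text
(no output)
```

View pics/9.png

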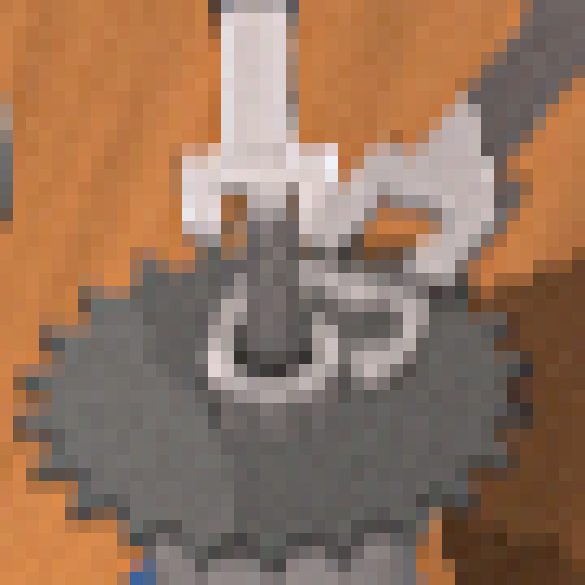

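Pic 9: tine ends at (345,240) and (435,275), just behind the clip's back edge (310,265)–(425,305), symmetric about it. Continue probing down.

```bash
P='import h;o=h.get_obs();print(h.np.round(o["tool_pos"],4),h.np.round(o["force"],1),h.np.round(o["moment"],3))'
for i in 1; do python3 -m handwheel '[[[0,0,0.0025],[0,0,0]],[[0,0,0.0025],[0,0,0]],[[0,0,0.0025],[0,0,0]]]' >/dev/null; python3 -c "$P"; done
python3 -m handwheel '[[[0,0,0.0025],[0,0,0]],[[0,0,0.0025],[0,0,0]],[[0,0,0.0025],[0,0,0]]]' >/dev/null; python3 -c "$P"
python3 -m handwheel '[[[0,0,0.0025],[0,0,0]],[[0,0,0.0025],[0,0,0]],[[0,0,0.0025],[0,0,0]]]' >/dev/null; python3 -c "$P"
```

```text
[ 0.5767 -0.0058  0.1493] [-0.4 -0.4 -1.1] [ 0.067 -0.11  -0.022]
[ 0.5768 -0.0058  0.1489] [0.7 0.3 0. ] [ 0.04  -0.023  0.063]
[ 0.5768 -0.0059  0.1485] [-0.8 -0.2  0.3] [0.042 0.069 0.061]
```

```bash
P='import h;o=h.get_obs();print(h.np.round(o["tool_pos"],4),h.np.round(o["force"],1),h.np.round(o["moment"],3))'
python3 -m handwheel '[[[0,0,0],[0,0,0]]]' >/dev/null; python3 -c "$P"
python3 -m handwheel '[[[0,0,0.002],[0,0,0]],[[0,0,0.002],[0,0,0]]]' >/dev/null; python3 -c "$P"
python3 -m handwheel '[[[0,0,0],[0,0,0]]]' >/dev/null; python3 -c "$P"
```

```text
[ 0.5768 -0.0058  0.1485] [-0.1 -0.7  1.5] [0.156 0.007 0.065]
[ 0.5768 -0.0058  0.148 ] [-1.2 -2.2  1.5] [ 0.1   -0.065  0.045]
[ 0.5768 -0.0058  0.148 ] [-0.7 -0.8  1.4] [0.111 0.009 0.059]
```

```bash
P='import h;o=h.get_obs();print(h.np.round(o["tool_pos"],4),h.np.round(o["force"],1),h.np.round(o["moment"],3))'
python3 -m handwheel '[[[0,0,-0.005],[0,0,0]],[[0,0.005,-0.005],[0,0,0]],[[0,0.01,-0.005],[0,0,0]],[[0,0.015,-0.005],[0,0,0]],[[0,0.015,-0.005],[0,0,0]]]' >/dev/null; python3 -c "$P"
python3 -m handwheel '[[[0,0.004,0],[0,0,0]],[[0,0.008,0],[0,0,0]],[[0,0.012,0],[0,0,0]],[[0,0.015,0],[0,0,0]],[[0,0.015,0],[0,0,0]]]' >/dev/null; python3 -c "$P"
python3 -m handwheel '[[[0,0.004,0],[0,0,0]],[[0,0.008,0],[0,0,0]],[[0,0.012,0],[0,0,0]],[[0,0.015,0],[0,0,0]],[[0,0.015,0],[0,0,0]]]' >/dev/null; python3 -c "$P"
```

```text
[ 0.5775 -0.0026  0.1487] [ 0.   0.3 -0.3] [ 0.248 -0.075 -0.023]
[5.783e-01 2.000e-04 1.488e-01] [ 0.2 -0.2 -1.1] [ 0.16  -0.098 -0.004]
[0.5791 0.003  0.1489] [ 0.2  1.3 -0.7] [ 0.111 -0.081 -0.033]
```

```bash
P='import h;o=h.get_obs();print(h.np.round(o["tool_pos"],4),h.np.round(o["force"],1),h.np.round(o["moment"],3))'
python3 -m handwheel '[[[0,0.003,0],[0,0,0]],[[0,0.006,0],[0,0,0]],[[0,0.008,0],[0,0,0]],[[0,0.008,0],[0,0,0]]]' >/dev/null; python3 -c "$P"
python3 -m handwheel '[[[0,0.003,0],[0,0,0]],[[0,0.005,0],[0,0,0]],[[0,0.005,0],[0,0,0]]]' >/dev/null; python3 -c "$P"
python3 -m handwheel '[[[0,0.003,0],[0,0,0]],[[0,0.005,0],[0,0,0]],[[0,0.005,0],[0,0,0]]]' >/dev/null; python3 -c "$P"
```

```text
[0.5795 0.0045 0.1489] [-0.8 -0.1 -1. ] [ 0.086 -0.063  0.005]
[0.5795 0.0052 0.1488] [-1.4 -1.9 -0.5] [-0.349  0.117  0.069]
[0.5796 0.0059 0.1488] [-0.8 -4.  -0.4] [-1.322  0.327  0.045]
```

```bash
P='import h;o=h.get_obs();print(h.np.round(o["tool_pos"],4),h.np.round(o["force"],1),h.np.round(o["moment"],3),o["opening"])'
python3 -m handwheel '[[[0,0.002,0],[0,0,0]],[[0,0.004,0],[0,0,0]],[[0,0.004,0],[0,0,0]]]' >/dev/null; python3 -c "$P"
python3 -m handwheel '[[[0,0.002,0],[0,0,0]],[[0,0.004,0],[0,0,0]],[[0,0.004,0],[0,0,0]]]' >/dev/null; python3 -c "$P"
python3 -m handwheel '[[[0,0.002,0],[0,0,0]],[[0,0.004,0],[0,0,0]],[[0,0.004,0],[0,0,0]]]' >/dev/null; python3 -c "$P"
```

```text
[0.5798 0.0066 0.1488] [-0.6 -5.5 -0.9] [-1.694  0.35  -0.028] 0.02391570234293857
[0.5798 0.0071 0.1488] [-1.8 -6.1 -0.6] [-1.959  0.643 -0.027] 0.02381663821680439
[0.58   0.0078 0.1488] [-2.3 -6.2  0.3] [-2.17   0.422 -0.027] 0.023745260803833313
```

```bash
P='import h;o=h.get_obs();print(h.np.round(o["tool_pos"],4),h.np.round(o["force"],1),h.np.round(o["moment"],3),o["opening"])'
python3 -m handwheel '[[[0,0.002,0],[0,0,0]],[[0,0.004,0],[0,0,0]],[[0,0.004,0],[0,0,0]]]' >/dev/null; python3 -c "$P"
python3 -m handwheel '[[[0,0.002,0],[0,0,0]],[[0,0.004,0],[0,0,0]],[[0,0.004,0],[0,0,0]]]' >/dev/null; python3 -c "$P"
python3 -m handwheel '[[[0,0.002,0],[0,0,0]],[[0,0.003,0],[0,0,0]],[[0,0.003,0],[0,0,0]]]' >/dev/null; python3 -c "$P"
```

```text
[0.5803 0.0088 0.1488] [-1.5 -4.5 -0.4] [-1.607  0.445  0.073] 0.024233907592182476
[0.5803 0.0092 0.1488] [-2.1 -7.2 -0.5] [-2.382  0.572 -0.024] 0.02359650441976655
[0.5803 0.0094 0.1488] [-2.7 -9.4  0.8] [-2.933  0.715 -0.056] 0.023971589762326745
```

```bash
P='import h;o=h.get_obs();print(h.np.round(o["tool_pos"],4),h.np.round(o["force"],1),h.np.round(o["moment"],3),o["opening"])'
python3 -m handwheel '[[[0,0.002,0],[0,0,0]],[[0,0.003,0],[0,0,0]],[[0,0.003,0],[0,0,0]]]' >/dev/null; python3 -c "$P"
python3 -m handwheel '[[[0,0.002,0],[0,0,0]],[[0,0.003,0],[0,0,0]],[[0,0.003,0],[0,0,0]]]' >/dev/null; python3 -c "$P"
python3 -m handwheel '[[[0,0.002,0],[0,0,0]],[[0,0.003,0],[0,0,0]],[[0,0.003,0],[0,0,0]]]' >/dev/null; python3 -c "$P"
```

```text
[0.5802 0.0096 0.1488] [ -2.7 -11.4   0.5] [-3.695  0.757 -0.069] 0.02376263738540797
[0.5801 0.0097 0.1488] [ -2.7 -12.7   2.1] [-4.229  0.899 -0.146] 0.023859083667295267
[0.5818 0.0126 0.1489] [-0.1  0.4 -1.4] [ 0.162 -0.063 -0.027] 0.023978169534571846
```

Snap seen (13 N → 0). Now find home.

```bash
P='import h;o=h.get_obs();print(h.np.round(o["tool_pos"],4),h.np.round(o["force"],1),h.np.round(o["moment"],3),o["clock"])'
python3 -m handwheel '[[[0,0.002,0],[0,0,0]],[[0,0.003,0],[0,0,0]],[[0,0.003,0],[0,0,0]]]' >/dev/null; python3 -c "$P"
python3 -m handwheel '[[[0,0.002,0],[0,0,0]],[[0,0.003,0],[0,0,0]],[[0,0.003,0],[0,0,0]]]' >/dev/null; python3 -c "$P"
python3 -m handwheel '[[[0,0.001,0],[0,0,0]],[[0,0.002,0],[0,0,0]],[[0,0.002,0],[0,0,0]]]' >/dev/null; python3 -c "$P"
```

```text
[0.582  0.0137 0.1489] [ 0.5 -0.2 -1.8] [-0.019 -0.06  -0.014] 16.5333
[0.582  0.014  0.1489] [-0.1  0.3 -1.7] [ 0.087 -0.048 -0.   ] 16.7833
[0.582  0.0142 0.1489] [ 0.1  0.4 -1.1] [ 0.146 -0.097 -0.03 ] 17.0333
```

```bash
P='import h;o=h.get_obs();print(h.np.round(o["tool_pos"],4),h.np.round(o["force"],1),h.np.round(o["moment"],3),o["clock"])'
python3 -m handwheel '[[[0,0.001,0],[0,0,0]],[[0,0.002,0],[0,0,0]],[[0,0.002,0],[0,0,0]]]' >/dev/null; python3 -c "$P"
python3 -m handwheel '[[[0,0.001,0],[0,0,0]],[[0,0.002,0],[0,0,0]],[[0,0.002,0],[0,0,0]]]' >/dev/null; python3 -c "$P"
```

```text
[0.5821 0.0145 0.1489] [-0.2 -0.9 -1.1] [ 0.085 -0.066 -0.015] 17.2833
[0.5822 0.0149 0.1489] [ 0.7  0.5 -1. ] [-0.006 -0.052  0.06 ] 17.5333
```

```bash
P='import h;o=h.get_obs();print(h.np.round(o["tool_pos"],4),h.np.round(o["force"],1),h.np.round(o["moment"],3),o["clock"])'
python3 -m handwheel '[[[0,0.001,0],[0,0,0]],[[0,0.002,0],[0,0,0]],[[0,0.002,0],[0,0,0]]]' >/dev/null; python3 -c "$P"
python3 -m handwheel '[[[0,0.001,0],[0,0,0]],[[0,0.002,0],[0,0,0]],[[0,0.002,0],[0,0,0]]]' >/dev/null; python3 -c "$P"
python3 -m handwheel '[[[0,0.001,0],[0,0,0]],[[0,0.002,0],[0,0,0]],[[0,0.002,0],[0,0,0]]]' >/dev/null; python3 -c "$P"
```

```text
[0.5822 0.0151 0.1489] [-0.  -1.  -1.4] [-0.397  0.046  0.03 ] 17.7833
[0.5822 0.0153 0.1488] [-0.9 -4.3 -0.6] [-1.199  0.172 -0.065] 18.0333
[0.5821 0.0154 0.1488] [-0.6 -4.8 -0.5] [-1.912  0.266 -0.101] 18.2833
```

```bash
P='import h;o=h.get_obs();print(h.np.round(o["tool_pos"],4),h.np.round(o["force"],1),h.np.round(o["moment"],3),o["clock"])'
python3 -m handwheel '[[[0,0.001,0],[0,0,0]],[[0,0.003,0],[0,0,0]],[[0,0.003,0],[0,0,0]]]' >/dev/null; python3 -c "$P"
python3 -m handwheel '[[[0,0.001,0],[0,0,0]],[[0,0.003,0],[0,0,0]],[[0,0.003,0],[0,0,0]]]' >/dev/null; python3 -c "$P"
python3 -m handwheel '[[[0,0.001,0],[0,0,0]],[[0,0.002,0],[0,0,0]],[[0,0.002,0],[0,0,0]]]' >/dev/null; python3 -c "$P"
```

```text
[0.5821 0.0156 0.1488] [-1.3 -8.2  0.5] [-2.416  0.237 -0.111] 18.5333
[0.5821 0.0158 0.1488] [-2.  -8.8  0. ] [-2.923  0.489 -0.034] 18.7833
[0.5819 0.0159 0.1488] [ -2.4 -10.    0.3] [-3.355  0.647 -0.044] 19.0333
```

```bash
P='import h;o=h.get_obs();print(h.np.round(o["tool_pos"],4),h.np.round(o["force"],1),h.np.round(o["moment"],3),o["clock"])'
python3 -m handwheel '[[[0,0.001,0],[0,0,0]],[[0,0.003,0],[0,0,0]],[[0,0.003,0],[0,0,0]]]' >/dev/null; python3 -c "$P"
python3 -m handwheel '[[[0,0.001,0],[0,0,0]],[[0,0.003,0],[0,0,0]],[[0,0.003,0],[0,0,0]]]' >/dev/null; python3 -c "$P"
python3 -m handwheel '[[[0,0.001,0],[0,0,0]],[[0,0.002,0],[0,0,0]],[[0,0.002,0],[0,0,0]]]' >/dev/null; python3 -c "$P"
```

```text
[0.5818 0.016  0.1488] [ -1.4 -11.6   0.1] [-4.073  0.708 -0.041] 19.2833
[0.5817 0.0161 0.1487] [ -2.5 -14.5   0.9] [-4.743  0.793 -0.139] 19.5333
[0.5816 0.0164 0.1486] [ -3.8 -15.5   1.5] [-4.86   1.016 -0.029] 19.7833
```

```bash
P='import h;o=h.get_obs();print(h.np.round(o["tool_pos"],4),h.np.round(o["force"],1),h.np.round(o["moment"],3),o["clock"])'
python3 -m handwheel '[[[0,0,0],[0,0,0]],[[0,0,0],[0,0,0]],[[0,0,0],[0,0,0]],[[0,0,0],[0,0,0]]]' >/dev/null; python3 -c "$P"
python3 -m handwheel '[[[0,0,0],[0,0,0]],[[0,0,0],[0,0,0]],[[0,0,0],[0,0,0]],[[0,0,0],[0,0,0]]]' >/dev/null; python3 -c "$P"
python3 -m handwheel '[[[0,0,0],[0,0,0]],[[0,0,0],[0,0,0]],[[0,0,0],[0,0,0]],[[0,0,0],[0,0,0]]]' >/dev/null; python3 -c "$P"
```

```text
[0.5816 0.0164 0.1486] [ -3.  -14.9   1.8] [-4.82   1.048 -0.044] 20.1167
[0.5816 0.0164 0.1486] [ -2.7 -15.1   1.8] [-4.787  1.073 -0.07 ] 20.45
[0.5816 0.0164 0.1486] [ -4.6 -14.9   0.8] [-4.751  1.015 -0.057] 20.7833
```

Held about 15.3 N for 1 s. Back off straight and look.

```bash
python3 -m handwheel '[[[0,-0.01,0],[0,0,0]],[[0,-0.03,-0.002],[0,0,0]],[[0,-0.06,-0.003],[0,0,0]],[[0,-0.12,-0.005],[0,0,0]],[[0,-0.2,-0.01],[0,0,0]]]'
python3 -m handwheel '[[[0,-0.1,-0.1],[0,0,0]],[[0,-0.15,-0.2],[0,0,0]],[[0,-0.15,-0.3],[0,0,0]],[[0,-0.15,-0.3],[0,0,0]],[[0,-0.15,-0.3],[0,0,0]]]'
python3 - <<'E'
from h import *
import pickle
S={n:snapshot(n) for n in("side","wrist")}; pickle.dump(S,open("S3.pkl","wb"))
a=cv2.resize(S["side"]["color"][225:285,215:270],(0,0),fx=7,fy=7,interpolation=3)
b=cv2.resize(S["wrist"]["color"],(560,420))
im=np.zeros((420,800,3),np.uint8); im[:420,:385]=a; im[:420,385:]=b[:,72:487]
save("pics/10.png",im); print(get_obs()["tool_pos"])
plan([.4832,-.244,.20],-165.56)
E
```

```text
clock: 21.2
tool_pos: [0.5732, -0.0196, 0.1509]
orientation: [180.0, 0.0, 165.2]
force: [1.1, -0.7, -1.5]
opening: 0.024
clock: 21.62
tool_pos: [0.5657, -0.0494, 0.2122]
orientation: [179.9, 0.2, 165.1]
force: [-0.7, -0.3, -2.0]
opening: 0.0238
[ 0.56472773 -0.04899699  0.21030906]
T [ 0.1432 -1.047   0.0515] A [ 0.0001 -0.0001 -0.0815]
```

View pics/10.png

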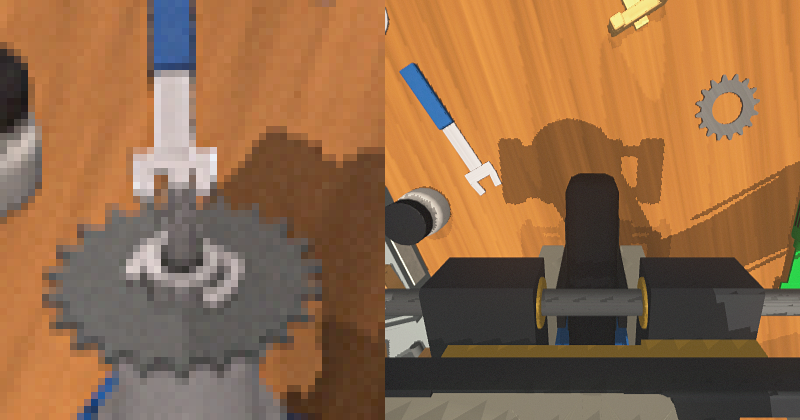

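Pic 10: left, the clip now encloses the axle with its jaw tips out at (135,265) and (225,295), i.e. seated; right, the handle's rear end at wrist pixel (279,175). Check for slip in the grip from that.

```bash
python3 - <<'E'
from h import *
import pickle
s=pickle.load(open("S3.pkl","rb"))["wrist"]; p,r=tool()
P=cloud(s); c=s["color"]; 
q=r.inv().apply((P-p).reshape(-1,3)).reshape(P.shape)
m=(abs(q[...,0])<.02)&(q[...,2]>-.035)&(q[...,2]<.01)&(q[...,1]<-.03)&(q[...,1]>-.08)
x=q[m]; print(m.sum(),"rear end y",np.percentile(x[:,1],[.2,1,50]),"top z",np.median(x[:,2]),"x mid",x[:,0].min(),x[:,0].max())
for y in (-.05,-.045,-.04):
    k=x[abs(x[:,1]-y)<.003]; print(y,len(k),k[:,0].min(),k[:,0].max(),np.median(k[:,2]))
E
python3 -m handwheel '[[[0.02,-0.12,0],[0,0,-0.015]],[[0.05,-0.28,0],[0,0,-0.03]],[[0.08,-0.45,0],[0,0,-0.045]],[[0.1,-0.62,0],[0,0,-0.06]],[[0.12,-0.8,0],[0,0,-0.075]]]'
python3 -m handwheel '[[[0,0,0],[0,0,0]],[[0,0,0],[0,0,0]],[[0,0,0],[0,0,0]]]'
python3 -c "
from h import *
plan([.4832,-.244,.12],-165.56)"
```

```text
3263 rear end y [-0.05563276 -0.05549125 -0.04452103] top z -0.02013020529094648 x mid -0.012056597118449445 0.013218415123883508
-0.05 744 -0.01150601036710425 0.01225386258996688 -0.0199948925968783
-0.045 691 -0.011180510325623338 0.012450627353785274 -0.020566124421074354
-0.04 670 -0.01134740726338359 0.012538470216182505 -0.020645126188921357
clock: 22.13
tool_pos: [0.4997, -0.1978, 0.2097]
orientation: [180.0, -0.1, -167.5]
force: [1.2, -0.7, -0.9]
opening: 0.0239
clock: 22.38
tool_pos: [0.5007, -0.1971, 0.21]
orientation: [180.0, -0.1, -168.0]
force: [0.9, 0.4, -1.9]
opening: 0.0238
T [ 0.1338 -0.2114  0.4502] A [ 0.0001 -0.0002 -0.0067]
```

```bash
python3 -m handwheel '[[[0.04,-0.07,0],[0,0,-0.0067]],[[0.1,-0.16,0],[0,0,-0.0067]],[[0.134,-0.211,0.1],[0,0,-0.0067]],[[0.134,-0.211,0.25],[0,0,-0.0067]],[[0.134,-0.211,0.45],[0,0,-0.0067]]]'
python3 -m handwheel '[[[0,0,0],[0,0,0]],[[0,0,0],[0,0,0]],[[0,0,0],[0,0,0]]]'
python3 -c "
from h import *
plan([.4832,-.244,.0275],-165.56)"
```

```text
clock: 22.8
tool_pos: [0.486, -0.2438, 0.122]
orientation: [-179.9, 0.3, -165.4]
force: [1.8, 0.7, -2.1]
opening: 0.0237
clock: 23.05
tool_pos: [0.4852, -0.2436, 0.1222]
orientation: [-179.9, 0.0, -165.4]
force: [-0.1, -0.4, -0.0]
opening: 0.0239
T [0.0102 0.0008 0.4734] A [-0.0002  0.0001  0.0006]
```

```bash
python3 -m handwheel '[[[0.01,0.001,0.1],[0,0,0.0006]],[[0.01,0.001,0.2],[0,0,0.0006]],[[0.01,0.001,0.3],[0,0,0.0006]],[[0.01,0.001,0.36],[0,0,0.0006]],[[0.01,0.001,0.4],[0,0,0.0006]]]'
python3 -m handwheel '[[[0,0,0],[0,0,0]],[[0,0,0],[0,0,0]],[[0,0,0],[0,0,0]]]'
python3 -c "
from h import *
plan([.4832,-.244,.0275],-165.56)"
```

```text
clock: 23.47
tool_pos: [0.4833, -0.244, 0.0419]
orientation: [-179.9, 0.1, -165.6]
force: [0.2, -0.3, -1.2]
opening: 0.0237
clock: 23.72
tool_pos: [0.4831, -0.2443, 0.0425]
orientation: [-179.9, 0.1, -165.6]
force: [0.1, 0.3, -0.8]
opening: 0.0238
T [-0.0005  0.0014  0.0748] A [-0.0002  0.0004 -0.0002]
```

```bash
python3 -m handwheel '[[[0,0.001,0.02],[0,0,0]],[[0,0.001,0.04],[0,0,0]],[[0,0.001,0.06],[0,0,0]],[[0,0.001,0.068],[0,0,0]],[[0,0.001,0.068],[0,0,0]]]'
python3 -m handwheel '[[[0,0,0.003],[0,0,0]],[[0,0,0.003],[0,0,0]],[[0,0,0.003],[0,0,0]]]'
python3 -m handwheel '[[[0,0,0.003],[0,0,0]],[[0,0,0.003],[0,0,0]],[[0,0,0.003],[0,0,0]]]'
```

```text
clock: 24.13
tool_pos: [0.4817, -0.2439, 0.0274]
orientation: [180.0, -0.0, -165.7]
force: [-1.5, 1.5, 2.3]
opening: 0.0239
clock: 24.38
tool_pos: [0.4818, -0.2439, 0.0272]
orientation: [-180.0, 0.0, -165.7]
force: [-3.2, 3.1, 7.2]
opening: 0.0238
clock: 24.63
tool_pos: [0.4818, -0.244, 0.0272]
orientation: [-180.0, 0.0, -165.6]
force: [-4.9, 4.9, 15.2]
opening: 0.024
```

```bash
python3 -m handwheel '[[[0,0,-0.005],[0,0,0]],[[0,0,-0.005],[0,0,0]],[[0,0,-0.005],[0,0,0]]]'
python3 -m handwheel '[[[0,0,0],[0,0,0]],[[0,0,0],[0,0,0]],[[0,0,0],[0,0,0]],[[0,0,0],[0,0,0]],[[0,0,0],[0,0,0]]]' -0.3
python3 -m handwheel '[[[0,0,-0.05],[0,0,0]],[[0,0,-0.15],[0,0,0]],[[0,0,-0.3],[0,0,0]],[[0,0,-0.5],[0,0,0]],[[0,0,-0.7],[0,0,0]]]'
python3 -c "
from h import *
plan([.463,-.150,.25],-165.4)"
```

```text
clock: 24.88
tool_pos: [0.4819, -0.244, 0.0273]
orientation: [-180.0, 0.0, -165.7]
force: [-0.5, 2.4, 5.1]
opening: 0.0242
clock: 25.3
tool_pos: [0.4817, -0.244, 0.0269]
orientation: [180.0, -0.0, -165.7]
force: [-0.2, 0.5, 0.5]
opening: 0.0516
clock: 25.72
tool_pos: [0.4809, -0.2439, 0.1689]
orientation: [180.0, -0.1, -165.7]
force: [1.4, -0.7, -0.3]
opening: 0.0569
T [-0.029   0.4774 -0.4056] A [ 0.0001 -0.0003 -0.0007]
```

```bash
python3 -m handwheel '[[[0,0.1,-0.15],[0,0,0]],[[0,0.25,-0.3],[0,0,0]],[[-0.03,0.4,-0.4],[0,0,0]],[[-0.03,0.48,-0.4],[0,0,0]],[[-0.03,0.48,-0.4],[0,0,0]]]'
python3 -m handwheel '[[[0,0,0],[0,0,0]],[[0,0,0],[0,0,0]],[[0,0,0],[0,0,0]]]'
cp W2.pkl W2old.pkl; python3 d.py; python3 -c "
from h import *
plan([.61,.155,.36],-164)"
```

```text
clock: 26.13
tool_pos: [0.4638, -0.1474, 0.2499]
orientation: [-180.0, 0.3, -165.5]
force: [-0.8, -0.2, -1.1]
opening: 0.0569
clock: 26.38
tool_pos: [0.4636, -0.1501, 0.2467]
orientation: [180.0, -0.1, -165.7]
force: [-0.5, -0.5, -0.4]
opening: 0.0569
[ 0.46362173 -0.15014382  0.24660319] [ 1.79992809e+02 -6.93837153e-02 -1.65722545e+02]
[ 272   42   24   98 1282] 0.047048633839203366 ((482.0375671386719, -248.0728759765625), (24.121475219726562, 96.82551574707031), 14.037721633911133)
[   0  165   35   42 1011] 0.05435696846556455 ((758.1908569335938, -68.8509750366211), (53.925662994384766, 38.54427719116211), 88.32565307617188)
T [-1.0849  1.2982 -0.5681] A [ 0.     -0.0002 -0.0048]
```

View pics/6.png

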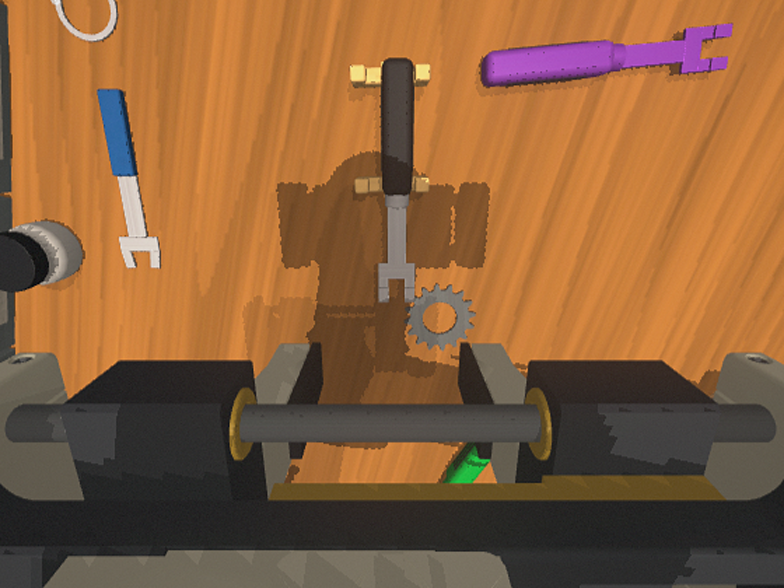

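The view shows the fork lying in its saddles between the posts at (397,130), tines forward, and the neighbours unmoved. Lastly check the clip from above.

```bash
python3 -m handwheel '[[[-0.05,0.05,-0.2],[0,0,0]],[[-0.15,0.15,-0.4],[0,0,0]],[[-0.28,0.3,-0.57],[0,0,0]],[[-0.42,0.48,-0.57],[0,0,0]],[[-0.55,0.65,-0.57],[0,0,0]]]'
python3 -m handwheel '[[[-0.13,0.15,0],[0,0,-0.005]],[[-0.26,0.3,0],[0,0,-0.005]],[[-0.39,0.45,0],[0,0,-0.005]],[[-0.52,0.62,0],[0,0,-0.005]],[[-0.52,0.62,0],[0,0,-0.005]]]'
python3 -m handwheel '[[[0,0,0],[0,0,0]],[[0,0,0],[0,0,0]],[[0,0,0],[0,0,0]]]'
python3 - <<'E'
from h import *
import pickle
pickle.dump(snapshot("wrist"),open("W1.pkl","wb"))
E
sed -i 's#pics/5.png#pics/12.png#' c.py; sed -n '1,/pics/p' c.py > c2.py; python3 c2.py
```

```text
clock: 26.85
tool_pos: [0.5319, -0.0141, 0.3625]
orientation: [-180.0, 0.2, -165.8]
force: [0.3, -1.0, -0.6]
opening: 0.0569
clock: 27.27
tool_pos: [0.6028, 0.1362, 0.3567]
orientation: [-180.0, -0.2, -163.8]
force: [-0.6, -0.7, -0.9]
opening: 0.0572
clock: 27.52
tool_pos: [0.6005, 0.1304, 0.3596]
orientation: [-180.0, -0.0, -163.9]
force: [0.1, 0.1, -0.1]
opening: 0.0572
z sprocket 0.15527797054541032
sprocket 2856 ((620.068359375, 160.3863067626953), 47.423519134521484)
axle 118 [0.62150068 0.12705141 0.28857983]
[ 67.  73.  80. 114. 134.]
```

View pics/12.png

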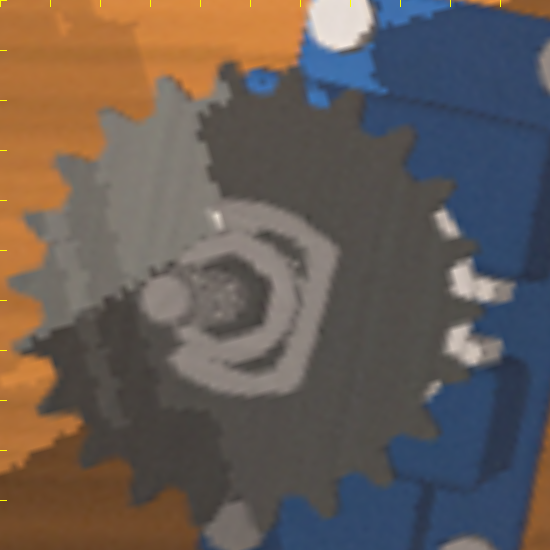

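Pic 12: the clip is centred around the lip, back edge at about (318,318), some 16 mm from the axis (17 mm nominal). Clip home. Handing in.

```bash
python3 -c "
from plant import *
print(get_obs()['clock']); close_job()"
```

```text
27.5667
the job is handed in; nothing more can be done
```

The clip is fitted, the fork is back in its rest, and I handed the job in at 27.6 s, well under the 72 s limit.

- **Clip:** I slid it along its own axis. The push climbed to about 13 N, dropped to near zero as the clip snapped, then rose again as it came home. I held about 15 N for about 1 s. The highest push I read was about 16 N, below the 30 N limit.
- **Pressing on the hub:** the downward readings stayed at about 1–3 N during probing and pushing.
- **Last look at the clip:** the wrist picture shows it around the groove, with its back edge about 16 mm from the axis. The nominal figure is 17 mm, so this agrees within the measuring error.
- **Fork:** it lies on its saddles between the posts, tines the same way as before. It measured about 4 mm to one side of its first position. Other objects in the same picture also appear shifted by about 2 mm, so I put the real offset at around 2 mm.
- **Setting the fork down:** it pressed on the rest with up to about 15 N for a moment before I released it.
- **Surroundings:** I saw no sign that anything else on the bench had moved.

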